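Release and open the filter cover of a seedling watering tank

ROBOT

A 6-joint arm with a two-finger parallel gripper is mounted at the origin on the work surface. World frame = base frame: x ahead of the robot, y to its left, z up, the work surface at z = 0. Lengths are in mm, angles in rad, forces in N, time in s.
With the tool pointing down it reaches from about 275 to 825 mm from the base axis. Payload 5.2 kg.
Tool frame: the origin (TCP) lies at the very end of the fingers, on their centre line; the grasp point (between the pads) lies 19 mm behind it; z points along the fingers, y is the line along which they close (so a half turn about z gives the same grasp; the last joint's range is limited). The gripper opens to 93 mm and grips with 3 to 60 N. Pads are 15 mm wide; open, the fingers measure 128 mm over their backs; the gripper's body (75 mm by 188 mm) begins 65 mm behind the grasp point.
Start: joints at [-1.384, 0.259, 1.535, -0, 1.348, -0.203], TCP at [209.023, -508.738, 218.653] pointing down, gripper open.
Joint ranges: [-3.14, 3.14], [-0.91, 2.08], [0.19, 2.58], [-1.22, 4.36], [0.22, 2.71], [-3.12, 3.12]. Speed limits (rad/s): [2.57, 2.57, 3.14, 3.14, 3.14, 3.14].

INTERFACE

Orientations are given as [roll, pitch, yaw] about the fixed x, y, z axes, in that order (R = Rz(yaw) Ry(pitch) Rx(roll)).
In Python, from bench import robot gives the robot as it stands. The module is installed in compiled form; this text tells all that it offers. Calls block until the motion is done:
- robot.move_ptp(position, orientation): joint-space move of the TCP to a pose.
- robot.move_linear(position, ori=None, speed=150, f_stop=None): straight line of the TCP; ori=None keeps the orientation; speed is the mean speed in mm/s. With f_stop (N) it stops when the force on the tool has changed by that much, and returns True; else False.
- robot.move_j(angles): joint-space move.
- robot.move_gripper(opening): opening from 0.0 (shut) to 1.0 (fully open); the grip force is fixed at half the most; returns when the fingers have stopped.
- robot.sleep(seconds).
- robot.inverse_kinematics(position, orientation): joint angles nearest the present ones, or None.
- robot.get_image(name): name is "scene" or "top" or "wrist"; returns a dict with "img" (384x512x3 uint8, blue, green, red), "fovy" (degrees; the focal length in pixels is half the picture's height over the tangent of half this angle, whatever the lens; pixels are square), "cx", "cy" (the principal point, pixels), "eye" and "orientation" of the camera in the world. Camera axes: x right, y down, z forward; pixel columns grow to the right and rows downward; lengths in mm; the calibration is good to about 2 mm. A picture is of the moment at which its call begins. There is no depth.
A pose or a line that the arm cannot do raises robot.MotionError and nothing moves.
- robot.hand_in(): hands the job in; it is judged then, once.
Readings, each from a call of its own:
- robot.current_t(): time.
- robot.current_qpos(): joint angles.
- robot.current_joint_vel(): joint speeds.
- robot.current_joint_efforts(): joint torques, N m.
- robot.current_tcp_pos(): TCP position.
- robot.current_eef_rot(): TCP orientation.
- robot.current_contact_force(): force on the tool from outside, world axes, zero at the start.
- robot.current_ft_torque(): the same for the moment, N m.
- robot.current_gripper_width(): opening from 0.0 (shut) to 1.0 (fully open).
- robot.current_finger_force(): force on a finger pad.
Only numpy, scipy, OpenCV 4.12 (cv2) and the standard library are available. Lean on these libraries where they do the work, as an engineer would, in place of code of your own. Each camera call takes 0.05 s, during which the arm holds its last target. There are 200 camera calls.

TASK

Open the filter of the green watering tank: press the orange snap tab all the way in with a fingertip, then push the white cover by its blue rib along its guides until the filter opening is completely uncovered and the cover lies on the parking deck at the tab end. Only press and push: do not lift the cover, leave the pot, jar and beaker standing where they are, and finish with the hand clear of everything.

Things in the scene. Friction and masses are not known exactly. Their poses are not given: they have to be found in the camera images.
- tank: Green tank fixed to the table at any yaw, 236 long (x) x 100 wide (y), deck 55 above the table. Origin: centre of its underside; z up. The cover slides along the tank's +x between guide walls 11 high above the deck, inner faces at y = +-40. Low rear wall (7 high) at x -118 to -112, end stop (12 high) at x 112 to 118. Nothing else stands above the deck but cover, tab and lips.
- cover: Loose white cover, 100 (x) x 76 (y), about 90 g; plate top 7 above its underside. Origin: centre of its underside; axes as the tank's. Shut: origin near x -60, y 0, z 55 in the tank's frame. Released, it slides easily (under 2 N) to the tank's +x, up to origin x +60 against the end stop; the opening is just uncovered at x +30.
- filter (a point): Centre of the filter opening, level with the deck: x -60, y 0 in the tank's frame. The opening is 80 (x) x 50 (y), with a steel grid inside; the shut cover hides it. Hold-down lips on the guide walls beside it (x -110 to -20, reaching in to y = +-33, tops 11 above the deck) keep the cover from being lifted there.
- deck (a point): Centre of the parking deck, where the pushed-off cover is to lie: x 50, y 0 in the tank's frame, level with the deck (55 above the table). Flat, open above, from the filter opening to the end stop.
- rib_mid (a point): Centre of the blue upright push rib on the cover: 8 thick (along x), 50 wide (along y), standing 20 above the plate (from 62 to 82 above the table; this point is 72 above the table). It lies 20 towards -x from the cover's centre; push its -x face towards the tank's +x.
- tab (a joint): Orange snap tab, travel in m: 0 out (starts at 0 to 0.002; at 0 its top is 9 mm above the tank's deck), 0.010 pressed fully in (top 1 mm below the deck). It goes straight down, takes about 4 N, and stays where it is pushed (no return spring). From 0.007 on it lets the cover pass over it.
- tab_top (a point): Centre of the tab's top face, which is 36 (tank's x) x 40 (tank's y); at x = 10, y = 0 in the tank's frame, 64 above the table when out. Its -x edge is 2 from the cover's edge.
- pot_mid (a point): Small terracotta pot standing near the tank, loose, 68 in diameter, 65 high; point at its centre, half-way up. To be left alone.
- jar_mid (a point): Seed jar with a green cap standing near the tank, loose, 58 in diameter, 85 high; point at its centre, half-way up. To be left alone.
- beaker_mid (a point): Yellow plastic beaker standing near the tank, loose, 64 in diameter, 75 high; point at its centre, half-way up. To be left alone.
Mind the look-alikes: they are no part of the job. Leave any purple look-alike of the part that bears beaker_mid alone. There is more than one size of the cover; the job needs the smaller.

How it is judged:
By the outcome, as a careful person would: the job done as asked, in the order asked, and still so for the second after the job is handed in, with the robot touching nothing.
It also fails if it takes over 42 s, if anything falls off the work surface, if the arm or the gripper's body presses on something with over 40 N, if the wrist force passes 120 N, or if a joint passes its speed limit or range.

## Working session

There is one attempt and no reset: what is moved stays moved. The work goes in short steps, each a Python script; the robot and the scene stay as the last script left them, time stands still between calls to the robot, and variables do not carry over. Pictures are saved under pics/ and viewed, at most 10 in all, crops included, and the job is handed in when it is done.

```bash
mkdir -p pics
cat > h.py <<'E'
import numpy as np, cv2
from bench import robot
from scipy.spatial.transform import Rotation as R
def ray(im,u,v):
    f=im["img"].shape[0]/2/np.tan(np.radians(im["fovy"])/2)
    d=np.array([(u-im["cx"])/f,(v-im["cy"])/f,1.])
    return np.array(im["eye"],float),R.from_euler('xyz',im["orientation"]).as_matrix()@d
def onplane(im,u,v,z):
    e,d=ray(im,u,v); return e+d*(z-e[2])/d[2]
E
python3 - <<'E'
from h import *
ims=[robot.get_image(n) for n in("scene","top")]
for n,i in zip(("scene","top"),ims):
    print(n,i["fovy"],i["cx"],i["cy"],i["eye"],i["orientation"])
    cv2.imwrite(f"pics/{n}0.png",cv2.resize(i["img"],(768,576),interpolation=cv2.INTER_CUBIC))
print(robot.current_t(),robot.current_eef_rot())
E
```

```text
scene 49.83543005852815 264.1913014530695 191.60001600474465 [1117.55488664 -220.49938479  754.61886223] [-2.36489348 -0.0063683   1.11376832]
top 50.239672225245734 249.87436454636924 192.2488796293894 [ 330.03581856   46.70627823 1010.8946657 ] [-2.93721645  0.00368194 -1.49692187]
0.1 [-3.14000435e+00 -3.14760041e-04  3.89789061e-01]
```

View pics/top0.png

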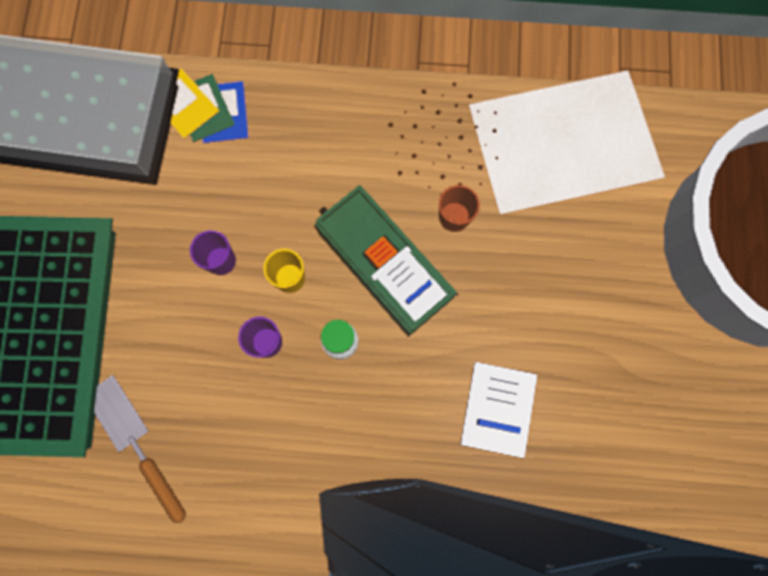

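View pics/scene0.png

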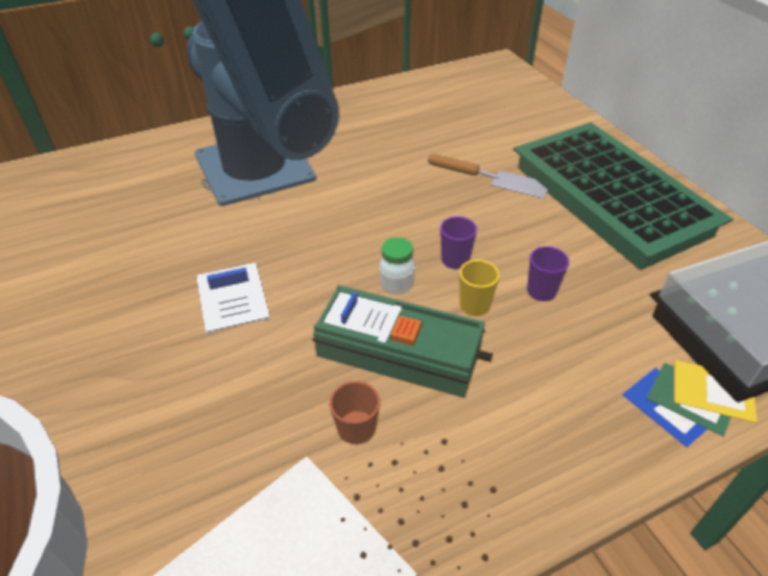

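Top view (768-px scale): the tank spans (316,226), (360,187), (456,294) and (409,334). The tab is at (380,251), the shut cover at (409,284) and its blue rib at (419,292). There are two white covers, at (409,284) and (499,410). The first is the job's: it is the smaller one and sits in the tank beside the tab. The other lies loose on the table. The yellow beaker is at (284,269), the jar at (339,338) and the pot at (458,207). The purple cups are decoys.

Run:
```python
from h import *
for n in("top","scene"):
    im=robot.get_image(n); hsv=cv2.cvtColor(im["img"],cv2.COLOR_BGR2HSV)
    print(n)
    for nm,lo,hi,z,amin in(("orange",(3,190,190),(14,255,255),63,40),("blue",(105,110,60),(125,255,255),82,20),("tank",(60,60,30),(88,255,170),55,500),("cap",(50,150,120),(68,255,255),85,100),("yellow",(20,150,80),(32,255,255),50,100),("pot",(3,120,60),(11,220,200),60,200),("white",(0,0,190),(180,40,255),62,100)):
        m=cv2.inRange(hsv,lo,hi)
        for c in cv2.findContours(m,cv2.RETR_EXTERNAL,cv2.CHAIN_APPROX_NONE)[0]:
            if cv2.contourArea(c)<amin: continue
            p=np.array([onplane(im,u,v,z)[:2] for u,v in c[:,0]],np.float32)
            (x,y),(w,h),a=cv2.minAreaRect(p)
            if not(250<x<800 and abs(y)<300): continue
            (px,_,_)=cv2.minAreaRect(c)
            print(nm,np.round(px),"xy",round(x),round(y),"size",round(w),round(h),"ang",round(a,1))
im=robot.get_image("top")["img"]
cv2.imwrite("pics/crop.png",cv2.resize(im[110:240,190:320],(780,600)[:1]*1+(600,) if 0 else (600,600),interpolation=cv2.INTER_CUBIC))
```

```text
top
orange [254. 168.] xy 587 61 size 33 37 ang 44.8
blue [332. 284.] xy 329 -133 size 61 7 ang 82.5
blue [279. 194.] xy 523 -3 size 6 47 ang 45.6
tank [256. 172.] xy 580 55 size 239 98 ang 44.7
cap [224. 224.] xy 445 116 size 43 43 ang 4.2
yellow [190. 179.] xy 551 212 size 71 66 ang 72.2
pot [304. 137.] xy 673 -57 size 65 76 ang 49.6
white [333. 273.] xy 354 -136 size 96 126 ang 82.6
white [273. 190.] xy 538 11 size 99 74 ang 44.8
white [377.  94.] xy 800 -231 size 196 278 ang 17.2
scene
blue [232. 204.] xy 529 -5 size 8 56 ang 48.1
blue [151. 183.] xy 386 -149 size 56 12 ang 83.0
tank [265. 221.] xy 582 51 size 237 110 ang 44.8
yellow [319. 191.] xy 548 204 size 63 125 ang 44.6
pot [236. 274.] xy 685 -65 size 64 93 ang 65.0
white [190. 344.] xy 782 -185 size 279 139 ang 63.9
white [242. 209.] xy 539 11 size 99 72 ang 44.4
white [154. 197.] xy 411 -153 size 94 124 ang 82.6
```

View pics/crop.png

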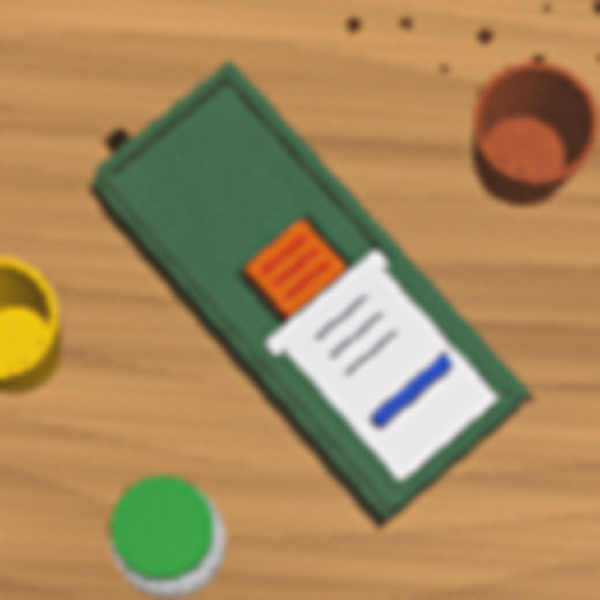

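The measurements agree. Tab, cover and rib each put the tank origin at about (580,54) with yaw 0.780, and the sizes match (cover 99x74, tank 239x98). The crop confirms the target cover is the shut one next to the tab. I'll go above the tab with the fingers shut and take a close look.

```bash
cat >> h.py <<'E'
O=np.array([580.3,53.8]);YAW=0.780
c,s=np.cos(YAW),np.sin(YAW)
def W(x,y,z): return [O[0]+c*x-s*y,O[1]+s*x+c*y,z]
def T(p): d=np.array(p[:2])-O; return np.round([c*d[0]+s*d[1],-s*d[0]+c*d[1],p[2]],1)
ORI=[np.pi,0,YAW]
E
python3 - <<'E'
from h import *
robot.move_gripper(0.0)
robot.move_ptp(W(10,0,170),ORI)
print(robot.current_t(),T(robot.current_tcp_pos()),robot.current_qpos())
im=robot.get_image("wrist"); cv2.imwrite("pics/w1.png",im["img"])
hsv=cv2.cvtColor(im["img"],cv2.COLOR_BGR2HSV)
for nm,lo,hi,z in(("orange",(3,170,150),(14,255,255),63),("blue",(105,110,60),(125,255,255),82),("white",(0,0,180),(180,40,255),62)):
    cs=cv2.findContours(cv2.inRange(hsv,lo,hi),cv2.RETR_EXTERNAL,cv2.CHAIN_APPROX_NONE)[0]
    if not cs: continue
    k=max(cs,key=cv2.contourArea)
    r=cv2.minAreaRect(np.array([T(onplane(im,u,v,z))[:2] for u,v in k[:,0]],np.float32))
    print(nm,r)
E
```

```text
4.1333 [  9.4  -0.8 170.1] [-8.70414768e-02  3.65834929e-01  1.50601218e+00 -3.01376708e-04
  1.26952260e+00  7.05062678e-01]
orange ((-13.66880989074707, -147.26190185546875), (66.0605239868164, 65.4635009765625), 5.710602760314941)
white ((-18.90758514404297, -195.14987182617188), (100.62928009033203, 46.56208419799805), 10.941115379333496)
```

View pics/w1.png

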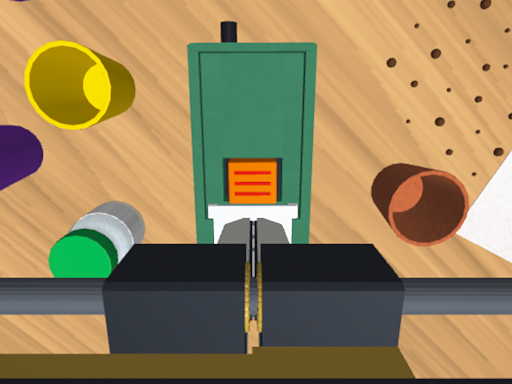

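The wrist view shows the tab at (253,183), on the tank's centre line and square to the hand, with the cover edge at row 205. The fingers are lined up. I'll press now, checking the tab position first.

Run:
```python
from h import *
im=robot.get_image("wrist")
p=T(onplane(im,253,183,63)); print("tab",p, "tank edges",T(onplane(im,189,44,55)),T(onplane(im,316,44,55)))
assert abs(p[0]-10)<5 and abs(p[1])<4
robot.move_linear(W(11,0,72),ORI,speed=120)
print(T(robot.current_tcp_pos()),robot.current_contact_force())
hit=robot.move_linear(W(11,0,52.5),ORI,speed=15,f_stop=22)
print(hit,T(robot.current_tcp_pos()),robot.current_contact_force(),robot.current_t())
```

```text
tab [ 8.6  0.  63. ] tank edges [116.7  49.   55. ] [116.6 -48.3  55. ]
[11.4 -0.5 72.8] [ 1.09000686 -0.73484349  0.24643508]
False [11.  -0.  54.2] [-6.51930747 -0.0797608  14.461923  ] 6.65
```

Run:
```python
from h import *
hit=robot.move_linear(W(11,0,50.5),ORI,speed=10,f_stop=18)
print(hit,T(robot.current_tcp_pos()),robot.current_contact_force(),robot.current_t())
robot.move_linear(W(11,0,130),ORI,speed=150)
robot.move_linear(W(-106,0,130),ORI,speed=150)
im=robot.get_image("wrist"); cv2.imwrite("pics/w2.png",im["img"])
print(T(robot.current_tcp_pos()),robot.current_contact_force(),robot.current_t())
```

```text
True [11.   0.  54.3] [-2.02306767 -0.20026769  5.39309784] 6.875
[-105.3   -0.2  130. ] [ 0.00451882 -0.63964151 -0.58858469] 8.5167
```

View pics/w2.png

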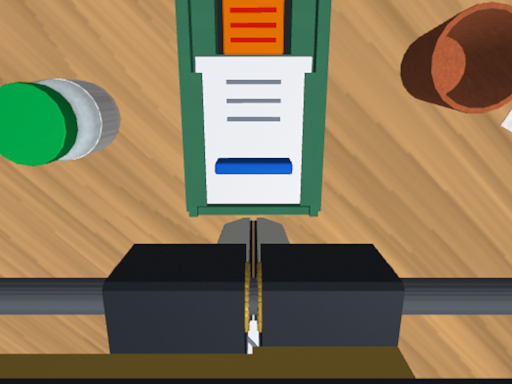

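The picture shows the tab sunk to deck level, the cover still shut, and the blue rib at (253,166) centred in front of the fingers. I'll descend behind the rib and push.

Run:
```python
from h import *
def st(l,h=None): print(l,h,T(robot.current_tcp_pos()),np.round(robot.current_contact_force(),1),robot.current_t())
h=robot.move_linear(W(-104,0,67),ORI,speed=80,f_stop=8); st("down",h)
if not h:
    h=robot.move_linear(W(-80,0,67),ORI,speed=40,f_stop=12); st("push1",h)
    if not h:
        h=robot.move_linear(W(26,0,67),ORI,speed=50,f_stop=12); st("push2",h)
im=robot.get_image("top")["img"]; cv2.imwrite("pics/t2.png",cv2.resize(im[90:250,170:340],(640,600)))
```

```text
down False [-103.8   -0.4   67.4] [-0.8  0.7  0.9] 9.4583
push1 False [-79.9   0.2  66.9] [-0.4 -0.2 -0.2] 10.2083
push2 False [26.  0. 67.] [-0.  -0.1 -0.5] 12.475
```

View pics/t2.png

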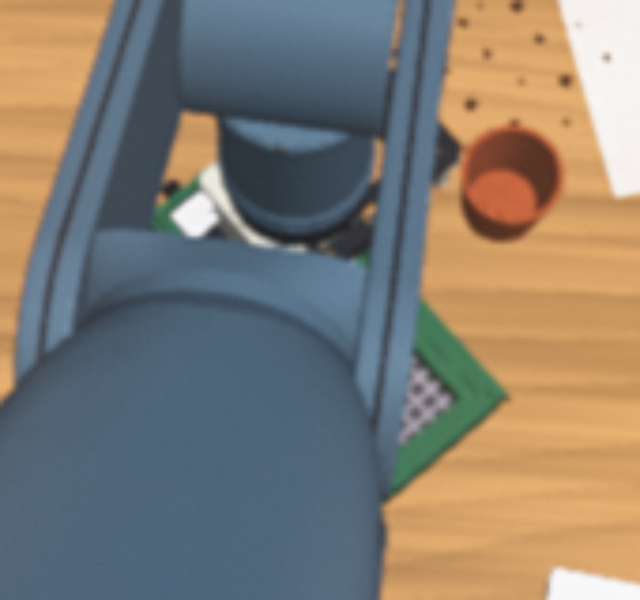

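The grid at (425,400) is now uncovered and the cover's white edge is at the tab end (195,215). I'll back off, lift clear and check.

Run:
```python
from h import *
robot.move_linear(W(12,0,67),ORI,speed=60)
robot.move_linear(W(12,0,220),ORI,speed=150)
robot.move_ptp([209,-508.7,218.7],[np.pi,0,0.39])
im=robot.get_image("top"); cv2.imwrite("pics/t3.png",cv2.resize(im["img"][90:250,170:340],(640,600)))
hsv=cv2.cvtColor(im["img"],cv2.COLOR_BGR2HSV)
for nm,lo,hi,z in(("blue",(105,110,60),(125,255,255),82),("white",(0,0,190),(180,40,255),62),("cap",(50,150,120),(68,255,255),85),("yellow",(20,150,80),(32,255,255),50),("pot",(3,120,60),(11,220,200),60)):
    for k in cv2.findContours(cv2.inRange(hsv,lo,hi),cv2.RETR_EXTERNAL,cv2.CHAIN_APPROX_NONE)[0]:
        p=np.array([onplane(im,u,v,z)[:2] for u,v in k[:,0]],np.float32)
        if cv2.contourArea(k)<20: continue
        (x,y),wh,a=cv2.minAreaRect(p)
        if 400<x<700 and abs(y)<300: print(nm,round(x),round(y),T([x,y,z]),np.round(wh))
print(robot.current_t(),robot.current_contact_force())
```

```text
blue 606 82 [38.1  1.3 82. ] [ 7. 46.]
white 622 95 [59.1 -0.2 62. ] [100.  75.]
cap 445 116 [-52.3 139.9  85. ] [43. 43.]
yellow 549 215 [ 91.2 136.6  50. ] [72. 65.]
pot 671 -62 [ -16.7 -146.1   60. ] [77. 63.]
16.5583 [ 0.25774763  0.22718179 -0.5338971 ]
```

View pics/t3.png

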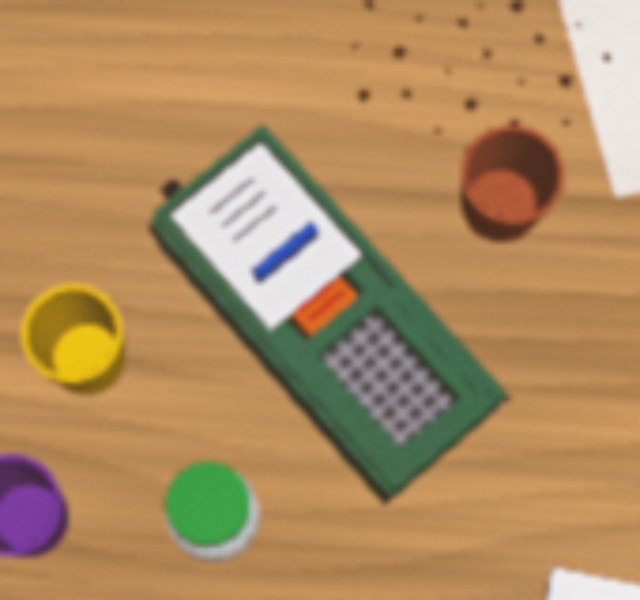

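The cover is at tank x = 59, against the end stop, and the whole filter grid shows at (390,380). The pot, jar and beaker have not moved and the hand is clear.

```bash
python3 -c "
from bench import robot
print(robot.hand_in())"
```

```text
the job is handed in; nothing more can be done
None
```

I handed the job in after about 17 s of robot time: the snap tab is pressed in, the small cover lies on the parking deck against the end stop with the filter fully uncovered, the pot, jar and beaker are where they were, and the hand is clear.

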